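# Push the worn axle sleeve out of a trolley wheel with a drift

## Task

The worn axle sleeve is stuck in the hub of the picking-trolley wheel that lies on the press-out stand. Take the drift out of its wooden holder, feel its nose into the off-centre guide on top of the hub and push the sleeve down through the hub until it falls out into the tray below, gently: never press on the wheel or the sleeve with more than 25 N. Then stand the drift upright in its holder again and leave the other things on the bench where they are.

Things in the scene. Friction and masses are not known exactly. Their poses are not given: they have to be found in the camera images.
- stand: Fixed press-out stand, yaw varies: a grey tray 150 x 150 x 20 mm (4 mm thick), a post near each corner, and two level steel bars along its x on which the wheel lies, open at the sides. Origin on the bench at the centre of its underside, z up. The wheel's bore stands over the centre of the tray.
- tray (a point): The centre of the tray's inner floor, 4 mm above the bench; axes as the stand's.
- wheel: Castor wheel lying flat on rubber blocks on the stand: black tyre 100 mm across, white hub 40 mm across and 40 mm long, straight bore 25.6 mm across. Origin on the bore's axis at the hub's lower end, 76 mm above the bench; z up. It cannot shift sideways; the blocks let it sink about 1 mm per 4 N pressed on it, the guide or the stuck sleeve, at most 8 mm, and it springs back.
- bore_mouth (a point): The centre of the bore's upper mouth, on the bore's axis (not the guide hole's), at the top face of the hub, 116 mm above the bench, 40 mm above the hub's lower end and 12 mm below the top of the guide's neck.
- guide_top (a point): Point on the bore's axis level with the top of the steel guide on the hub: a flange 44 mm across, 4 mm thick, with a round neck 30 mm across, 12 mm high, and a plain hole 15 mm across down the neck's middle. Neck and hole stand 4 mm off the bore's axis, in a direction that differs each time and is not measured: look, or slide the drift's nose over the rim. It does not turn when pushed.
- sleeve: Brass tube, 24 mm outside, 10 mm inside, 28 mm long, 60 g, upright in the bore, its top 5 to 10 mm below the bore's mouth. Origin at the centre of its lower end, z along its axis. Friction in the lowest 20 mm of the bore holds it with roughly 6 to 14 N; it comes free and drops into the tray once its top is pushed to some 2 to 8 mm above the hub's lower end. Being pushed off-centre does not jam it.
- sleeve_center (a point): The middle of the sleeve, 14 mm from either end, on its axis.
- rack: Fixed holder: a wooden block 80 x 80 x 55 mm with one round hole 17 mm across and 40 mm deep in its top, rim bevelled 3 mm. Origin on the bench under the hole, z up.
- rack_hole (a point): The centre of the hole's mouth, at the top of the block, 55 mm above the bench; the hole's floor is 40 mm lower.
- drift: The drift, about 200 g, 140 mm overall, upright in the holder: a steel rod 13 mm across and 75 mm long, nose bevelled 1.8 mm, then a collar 38 mm across and 5 mm thick, then a black square handle 28 x 28 mm and 60 mm long, all on one axis. Too wide to enter the sleeve. Origin at the centre of the rod's flat lower end; z up through the handle, x and y square to the handle's flats.
- drift_grip (a point): The middle of the drift's square handle, 110 mm above the rod's lower end; axes as the drift's.
- drift_tip (a point): The centre of the rod's flat lower end.
- oil: A bystander, to be left alone: a grey plastic bottle 48 mm across and 130 mm tall. Origin at the centre of its underside.
- wrench: A bystander, to be left alone: a steel wrench 190 mm long lying on the bench. Origin under its middle.
- spare: A bystander, to be left alone: a spare wheel lying flat on the bench, 100 mm across and 40 mm high, its bore empty. Origin under its axis.
There are look-alikes about, which are no part of the job. Several things have the shape of the rack; the one meant has the colours described above.

How it is judged (in metres and radians):
On the way, in this order (a step that is already met when the one before it is completed fails the run):
1. the drift's nose has passed down through the guide into the bore, upright (horizontal distance between drift_tip and bore_mouth below 0.007 m and z of drift_tip in the frame of bore_mouth between -0.06 and -0.004 m and angle between drift's own z axis and vertical below 0.12 rad), for 0.1 s.
2. the sleeve has left the bore at its lower end while the drift is in the bore (z of sleeve_center in the frame of wheel below -0.016 m and horizontal distance between drift_tip and bore_mouth below 0.007 m and z of drift_tip in the frame of bore_mouth below -0.015 m), for 0.02 s.
At the end, for the whole second after the job is handed in: The sleeve lies at rest in the tray of the stand (its middle within the tray's walls and less than 25 mm above the bench); the drift stands in the holder's hole, its lower end at least 35 mm below the hole's mouth and within 6 mm of the hole's axis, tilted less than 0.12 rad, at rest (height (world z) of sleeve_center below 0.025 m and x of sleeve_center in the frame of tray between -0.073 and 0.073 m and y of sleeve_center in the frame of tray between -0.073 and 0.073 m and linear speed of sleeve below 0.05 m/s and horizontal distance between drift_tip and rack_hole below 0.006 m and z of drift_tip in the frame of rack_hole below -0.035 m and angle between drift's own z axis and vertical below 0.12 rad and linear speed of drift below 0.02 m/s); the robot touches nothing.
It fails at once if the drift pressed on the wheel with more than 25 N (contact force between drift and wheel above 25 N).
It fails at once if the drift pressed on the sleeve with more than 25 N (contact force between drift and sleeve above 25 N).
It fails at once if the robot pressed on the wheel itself with more than 25 N (contact force between the arm and wheel above 25 N).
It fails at once if the bottle was disturbed (moved over 20 mm or tipped) (distance of oil from where it was at the start of the episode above 0.02 m or angle between oil's own z axis and vertical above 0.3 rad).
It fails at once if the wrench or the spare wheel was moved over 20 mm (distance of any of wrench, spare from where it was at the start of the episode above 0.02 m).
It also fails if it takes over 64 s, if anything falls off the work surface, if the arm or the gripper's body presses on something with over 40 N, if the wrist force passes 120 N, or if a joint passes its speed limit or range.

## Robot

A 6-joint arm with a two-finger parallel gripper is mounted at the origin on the work surface. World frame = base frame: x ahead of the robot, y to its left, z up, the work surface at z = 0. Lengths are in mm, angles in rad, forces in N, time in s.
With the tool pointing down it reaches from about 350 to 975 mm from the base axis. Payload 7.1 kg.
Tool frame: the origin (TCP) lies midway between the tips of the shut fingers; the grasp point (between the pads) lies 19 mm behind it (ctrl.grip_point_offset is the distance from the TCP to the grasp point, in mm); z points along the fingers, y is the line along which they close (so a half turn about z gives the same grasp; the last joint's range is limited). The gripper opens to 88 mm and grips with 3 to 60 N. Pads are 20 mm wide; open, the fingers measure 115 mm over their backs; the gripper's body (75 mm by 178 mm) begins 61 mm behind the grasp point.
Start: joints at [-1.168, 0.423, 1.63, -0, 1.089, -0.019], TCP at [255.892, -570.196, 222.675] pointing down, gripper open.
Joint ranges: [-3, 3], [-0.9, 2.11], [0.09, 2.58], [-1.31, 4.45], [0.11, 2.69], [-2.54, 2.54]. Speed limits (rad/s): [2.39, 2.39, 3.01, 3.14, 3.14, 3.14].

## Interface

Orientations are given as a rotation vector (axis times angle).
In Python, from workcell import get_obs, optics, close_job, spotter, ctrl gives the robot as it stands. The module is installed in compiled form; this text tells all that it offers.
- The arm moves only by the tool move_arm, never from a script. Its argument "rows" is a list of rows, each a list of 5 numbers: the shift along the tool's x, y, z in cm, then the turn about the tool's z in degrees, then the opening in per cent of the stroke, from 0 (shut) to 100 (fully open). A call has 1 to 10 rows; each row shifts and turns the commanded pose from where the row before left it, along the tool's axes as they then stand; what a row does not reach is not made up. A row lasts 1/8 s, in which the tool goes at most 62.5 mm and 10.7 degrees, less where a joint would pass 70% of its speed; a pose out of reach is approached as far as the arm can. A call with a gripper value outside its range is refused whole. The fingers move at their own pace and stop on an object; the grip force is fixed at half the most. Time passes only in rows, so rows that do not move let the fingers close. It gives the time, the measured TCP pose, the force, the opening and the grip force at its end, in the units of the state.
- get_obs(): the state, without advancing time (a new reading comes with each control period).
- optics.get_image(name): name is "side" or "top" or "wrist"; returns the picture (420x560x3 uint8, blue, green, red); there is no depth.
- optics.calibration(name): a dict with "camera_matrix" (3x3 intrinsics, pixels), "xyz" and "orientation" of the camera in the world. Camera axes: x right, y down, z forward; pixel columns grow to the right and rows downward; lengths in mm; the calibration is good to about 2 mm. A picture is of the moment at which its call begins: read the wrist's pose just before it. calibration takes no time and is no camera call; for the wrist camera it gives the pose at the moment of the call.
- close_job(): hands the job in; it is judged then, once.
Trained networks look in the newest picture that a camera, given by its name, has taken for a name from the list of things; names that differ only in an ending like _2 or _b are one class to them, and where a whole thing is asked for, a point or a joint stands for the part that bears it (a point fixed in the world has none). Each returns a list of dicts, best first, with "conf" (0 to 1); they miss things now and then, are a little off and sometimes report something else, mostly with a low value. They report only what shows in the picture. A call takes as long as a camera call. They do not tell look-alikes from the thing itself.
- spotter.find_in(camera, label): "point" ([column, row] in pixels, amid what is visible of it).
- spotter.regions_of(camera, label): "region" (420x560 bool, what is visible of it) and "point" ([column, row] in pixels, amid what is visible of it).
The state is a dict: "t": time; "qpos": joint angles; "qvel": joint speeds; "joint_torque": joint torques, N m; "ee_pos": TCP position; "orientation": TCP orientation; "ft_force": force on the tool from outside, world axes, zero at the start; "moment": the same for the moment, N m; "width": finger opening in mm; "grasp_force": force on a finger pad.
Only numpy, scipy, OpenCV 4.12 (cv2) and the standard library are available. Lean on these libraries where they do the work, as an engineer would, in place of code of your own. Each camera call takes 0.05 s, during which the arm holds its last target. There are 200 camera calls.

## Working session

There is one attempt and no reset: what is moved stays moved. The work goes in short steps, Python scripts to look and compute and a tool call to move; the robot and the scene stay as the last step left them, time stands still between calls to the robot, and variables do not carry over. Pictures are saved under pics/ and viewed, at most 10 in all, crops included, and the job is handed in when it is done.

Besides the shell and the picture viewer there is one more tool, called after "Emit:" as name(argument=value, ...), one argument or row to a line, values as JSON. move_arm: Moves the arm, as the interface text tells. Its arguments: {"type":"object","properties":{"rows":{"type":"array","items":{"type":"array","items":{"type":"number"}}}},"required":["rows"]}

```bash
mkdir -p pics; cat > h.py <<'E'
import numpy as np, cv2
from scipy.spatial.transform import Rotation as R
from workcell import get_obs, optics, close_job, spotter, ctrl
def cal(n):
    c=optics.calibration(n); o=np.array(c['orientation'],float)
    Rm=o if o.shape==(3,3) else R.from_rotvec(o).as_matrix()
    return np.array(c['camera_matrix']),np.array(c['xyz'],float),Rm
def pix2w(n,p,z,c=None):
    K,t,Rm=c or cal(n); d=Rm@np.linalg.inv(K)@np.array([p[0],p[1],1.]); return t+d*(z-t[2])/d[2]
def w2pix(n,w,c=None):
    K,t,Rm=c or cal(n); q=K@Rm.T@(np.array(w,float)-t); return q[:2]/q[2]
E
python3 - <<'E'
from h import *
o=get_obs(); print(o)
print(ctrl.grip_point_offset)
for n in ['side','top']:
    print(n,optics.calibration(n))
    im=optics.get_image(n); cv2.imwrite(f'pics/{n}0.png',im)
    for l,z in [('drift',110),('rack',55),('wheel',128),('stand',20),('oil',100),('wrench',5),('spare',40)]:
        for r in spotter.find_in(n,l)[:4]:
            print(n,l,round(r['conf'],2),np.round(r['point']),np.round(pix2w(n,r['point'],z)))
E
```

```text
{'t': 0.0, 'qpos': array([-1.16800948e+00,  4.23848187e-01,  1.63068972e+00, -2.49782294e-05,
        1.08860734e+00, -1.89855884e-02]), 'qvel': array([ 0.00058818,  0.00080117, -0.00017169,  0.00111036, -0.00039933,
        0.00052978]), 'joint_torque': array([-2.43969371e-04, -5.44638133e+01, -2.73663890e+01,  6.43444830e-02,
        2.28288292e-02, -1.18322064e-04]), 'ee_pos': array([ 255.6662771 , -569.69899373,  221.89722636]), 'orientation': array([-3.07050310e+00, -6.57318459e-01,  4.99009865e-04]), 'ft_force': array([ 0.6194313 , -1.09717937, -1.04725727]), 'moment': array([ 0.04531505, -0.02985262,  0.03441913]), 'grasp_force': 0.0, 'width': 87.88778247703586}
18.700000000000003
side {'camera_matrix': array([[392.12323116,   0.        , 275.83546335],
       [  0.        , 392.12323116, 209.44381665],
       [  0.        ,   0.        ,   1.        ]]), 'xyz': array([295.08699209, 501.94968442, 500.52914548]), 'orientation': array([-0.54078467,  2.4716747 , -1.45342929])}
side drift 0.67 [322. 209.] [ 507. -175.  110.]
side rack 0.93 [386. 253.] [ 367. -154.   55.]
side rack
[... 410 characters left out ...]
     , 283.4300027 ],
       [  0.        , 381.38806043, 213.72886322],
       [  0.        ,   0.        ,   1.        ]]), 'xyz': array([ 529.71146841, -120.16914272,  894.8430079 ]), 'orientation': array([-2.19620282,  2.16817835, -0.0106435 ])}
top drift 0.75 [322. 242.] [ 506. -172.  110.]
top rack 0.93 [329. 307.] [ 366. -193.   55.]
top rack 0.93 [255. 236.] [516. -28.  55.]
top rack 0.64 [310. 243.] [ 503. -151.   55.]
top wheel 0.71 [145. 205.] [578. 189. 128.]
top stand 0.72 [158. 205.] [584. 202.  20.]
top oil 0.78 [256. 124.] [754. -33. 100.]
top wrench 0.8 [421. 285.] [ 410. -407.    5.]
top wrench 0.65 [147. 206.] [584. 233.   5.]
top spare 0.68 [422. 287.] [ 409. -397.   40.]
```

View pics/top0.png

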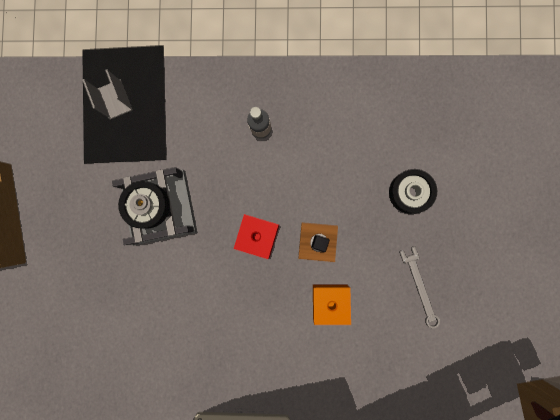

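View pics/side0.png

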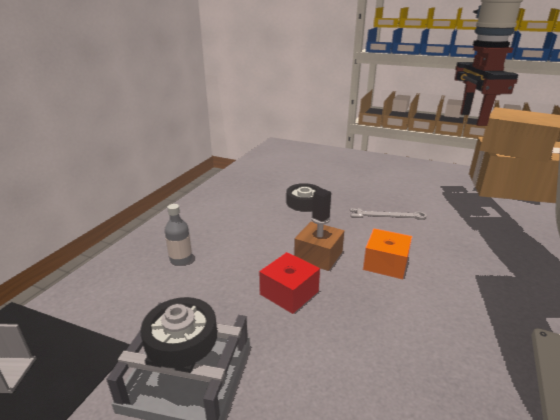

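The top view shows the wood block with the drift's black handle at (320,243). Red (257,237) and orange (332,306) are look-alike blocks. The wheel on the stand is at (145,204) with the guide neck around (141,203), the wrench is at (421,287), the spare at (414,191) and the bottle at (259,124). The side view agrees.

```bash
cat >> h.py <<'E'
def delta(w,yaw=None):
    "tool-frame shift cm to world target TCP w; yaw turn (deg about tool z) to make tool x point to world angle yaw"
    o=get_obs(); Rt=R.from_rotvec(o['orientation']).as_matrix()
    d=Rt.T@(np.array(w)-o['ee_pos'])/10; a=np.degrees(np.arctan2(Rt[1,0],Rt[0,0]))
    return np.round(d,2), 'toolx yaw %.1f'%a, 'tilt', np.round(Rt[:,2],3)
E
python3 - <<'E'
from h import *
im=cv2.imread('pics/top0.png')
g=pix2w('top',[320,243],155); print('drift',g)
print('guide',pix2w('top',[141,203],128))
print(delta([g[0],g[1],330]))
K,t,Rm=cal('wrist'); o=get_obs(); Rt=R.from_rotvec(o['orientation']).as_matrix()
print('cam in tool',Rt.T@(t-o['ee_pos']),Rt.T@Rm,K)
E
```

```text
drift [ 506.49503845 -165.93022878  155.        ]
guide [581.78406629 197.7261996  128.        ]
(array([ 39.41, -26.62, -10.73]), 'toolx yaw 24.2', 'tilt', array([ 0., -0., -1.]))
cam in tool [  76.39925719    1.48625282 -163.05054896] [[ 4.65595616e-04 -9.60378419e-01 -2.78698899e-01]
 [ 9.99999877e-01  4.94413245e-04 -3.31119053e-05]
 [ 1.69592386e-04 -2.78698850e-01  9.60378531e-01]] [[375.7720574    0.         281.60835508]
 [  0.         375.7720574  216.47630436]
 [  0.           0.           1.        ]]
```

Emit:
move_arm(
  rows=[
    [4.38,-2.96,-1.19,0,100],
    [4.38,-2.96,-1.19,0,100],
    [4.38,-2.96,-1.19,0,100],
    [4.38,-2.96,-1.19,0,100],
    [4.38,-2.96,-1.19,0,100],
    [4.38,-2.96,-1.19,0,100],
    [4.38,-2.96,-1.19,0,100],
    [4.38,-2.96,-1.19,0,100],
    [4.38,-2.96,-1.19,0,100],
    [0,0,0,0,100],
  ],
)

```text
t: 2.05
ee_pos: [508.3, -163.3, 330.8]
orientation: [3.07, 0.665, 0.003]
ft_force: [-1.1, -0.5, -0.3]
width: 87.9
grasp_force: 0.0
```

```bash
python3 - <<'E'
from h import *
c=cal('wrist'); im=optics.get_image('wrist'); cv2.imwrite('pics/w1.png',im)
np.set_printoptions(precision=2,suppress=True)
for l in ['drift','rack']:
    for r in spotter.regions_of('wrist',l)[:3]:
        m=r['region'].astype(np.uint8); print(l,r['conf'],r['point'],m.sum())
print(get_obs()['ee_pos'],delta([506,-166,330]))
E
```

```text
drift 0.66 [283.5, 167.6] 3488
drift 0.57 [283.4, 192.5] 1425
rack 0.81 [266.7, 281.3] 4604
rack 0.79 [176.8, 123.7] 5749
rack 0.71 [283.1, 168.1] 3322
[ 505.92 -166.18  329.44] (array([ 0.01, -0.01, -0.06]), 'toolx yaw 24.2', 'tilt', array([-0., -0., -1.]))
```

View pics/w1.png

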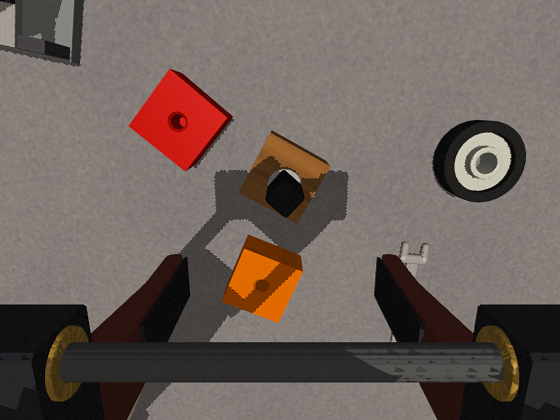

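The wrist view shows the drift's black handle at (285,193) on the wooden block, turned about 45° in the image. The red and orange blocks are beside it.

```bash
cat > fit.py <<'E'
from h import *
from scipy.optimize import differential_evolution
def handle_mask(im,seed,thr=38,r=45):
    m=(im.max(2)<thr).astype(np.uint8); 
    w=np.zeros_like(m); cv2.circle(w,(int(seed[0]),int(seed[1])),r,1,-1); m&=w
    n,l,s,ct=cv2.connectedComponentsWithStats(m)
    k=1+np.argmax(s[1:,4]); return (l==k).astype(np.uint8)
def sil(n,c,x,y,yaw,z0,z1,h=14,S=4):
    pts=[]
    for z in (z0,z1):
        for a in range(4):
            q=yaw+np.pi/4+a*np.pi/2; pts.append(w2pix(n,[x+h*2**.5*np.cos(q),y+h*2**.5*np.sin(q),z],c))
    hull=cv2.convexHull(np.array(pts,np.float32)); m=np.zeros((420,560),np.uint8)
    cv2.fillConvexPoly(m,np.round(hull*16).astype(np.int32),1,shift=4); return m
def fit(n,c,mask,g,z0=95,z1=155):
    f=lambda p: 1-(sil(n,c,p[0],p[1],p[2],z0,z1)&mask).sum()/(sil(n,c,p[0],p[1],p[2],z0,z1)|mask).sum()
    r=differential_evolution(f,[(g[0]-15,g[0]+15),(g[1]-15,g[1]+15),(-np.pi/4,np.pi/4)],seed=0,tol=1e-6,popsize=12)
    return r.x,r.fun
E
python3 - <<'E'
from fit import *
for n,f,s,r in [('wrist','w1',(285,193),35),('top','top0',(320,243),14),('side','side0',(322,205),22)]:
    im=cv2.imread(f'pics/{f}.png'); m=handle_mask(im,s,38,r)
    x,e=fit(n,cal(n),m,[506,-166]); print(n,m.sum(),x[:2],np.degrees(x[2]),e)
E
```

```text
wrist 1177 [ 503.19591509 -171.66880898] -21.090170478955923 0.11236802413273006
top 41 [ 507.20019821 -163.26450883] -13.183274025514647 0.8366533864541833Traceback (most recent call last):
  File "<stdin>", line 3, in <module>
  File "fit.py", line 7, in handle_mask
    k=1+np.argmax(s[1:,4]); return (l==k).astype(np.uint8)
        ~~~~~~~~~^^^^^^^^^
    return _wrapfunc(a, 'argmax', axis=axis, out=out, **kwds)
    return bound(*args, **kwds)
ValueError: attempt to get argmax of an empty sequence
```

```bash
python3 - <<'E'
from fit import *
for n,f,s,r,ths in [('wrist','w1',(285,193),35,(25,30,38,45)),('top','top0',(320,243),14,(45,55,65)),('side','side0',(322,205),24,(45,55,65))]:
    im=cv2.imread(f'pics/{f}.png'); print(n,im[s[1],s[0]])
    for t in ths:
        try:
            m=handle_mask(im,s,t,r); x,e=fit(n,cal(n),m,[506,-166]); print(t,m.sum(),x[:2],np.degrees(x[2]),round(e,3))
        except ValueError: pass
E
```

```text
wrist [10 12 13]
25 1145 [ 503.93004149 -170.91504912] -16.91232972172361 0.135
30 1159 [ 503.04096244 -171.20717626] -14.223358338784319 0.126
38 1177 [ 503.19591509 -171.66880898] -21.090170478955923 0.112
45 1188 [ 503.07785235 -171.309459  ] -16.9405083403137 0.103
top [39 39 42]
45 197 [ 505.19961809 -167.05403604] -25.302219605274228 0.215
55 210 [ 505.31337662 -167.08558389] -25.691239188576827 0.163
65 218 [ 506.04867819 -166.70253166] -14.662171335444379 0.152
side [46 46 52]
55 378 [ 508.75395534 -169.38543728] 22.43185983508478 0.321
65 661 [ 511.6176904  -173.67908954] 36.89793909124654 0.321
```

Emit:
move_arm(
  rows=[
    [-0.35,0.28,2.5,0,100],
    [0,0,2.5,10,100],
    [0,0,2.0,10,100],
    [0,0,2,10,100],
    [0,0,0,10,100],
    [0,0,0,2,100],
    [0,0,0,0,100],
  ],
)

```text
t: 3.08
ee_pos: [504.1, -170.6, 239.9]
orientation: [3.104, -0.485, 0.0]
ft_force: [0.7, 0.3, 0.4]
width: 88.0
grasp_force: 0.0
```

```bash
python3 - <<'E'
from fit import *
c=cal('wrist'); im=optics.get_image('wrist'); cv2.imwrite('pics/w2.png',im)
o=get_obs(); print(o['ee_pos'],o['qpos'],delta([504,-170,240]))
s=w2pix('wrist',[504,-170,125],c); print(s)
out=im.copy()
for t in (30,40,50):
    m=handle_mask(im,s,t,60); x,e=fit('wrist',c,m,[504,-170]); print(t,m.sum(),x[:2],np.degrees(x[2]),round(e,3))
for col,mm in (((0,255,0),sil('wrist',c,*x,95,155)),((0,0,255),m)):
    k,_=cv2.findContours(mm,0,1); cv2.drawContours(out,k,-1,col,1)
cv2.imwrite('pics/w2o.png',out)
E
```

```text
[ 504.23129957 -170.37869471  239.9386848 ] [-3.48174057e-01  2.66047817e-01  1.81930113e+00 -7.74181904e-05
  1.05596839e+00  1.53233131e+00] (array([-0.03, -0.03, -0.01]), 'toolx yaw -17.7', 'tilt', array([ 0., -0., -1.]))
[279.4805024  212.77020881]
30 2057 [ 505.46333072 -168.20481919] -17.432799567779213 0.103
40 2076 [ 505.44599225 -168.65823283] -18.75789496239845 0.095
50 2118 [ 505.31742856 -168.93569528] -17.185099629072436 0.076
```

View pics/w2o.png

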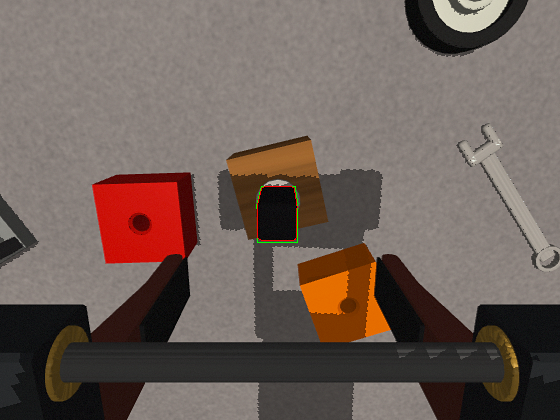

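The wrist overlay shows the fitted box matching the handle silhouette at (277,213), square to the fingers, so I descend and grip.

Emit:
move_arm(
  rows=[
    [0.07,-0.19,3,0,100],
    [0,0,4,0,100],
    [0,0,4,0,100],
    [0,0,2.4,0,100],
    [0,0,0,0,100],
    [0,0,0,0,20],
    [0,0,0,0,20],
    [0,0,0,0,20],
    [0,0,0,0,20],
  ],
)

```text
t: 4.25
ee_pos: [505.9, -168.2, 106.3]
orientation: [3.103, -0.487, 0.001]
ft_force: [0.7, 0.8, -0.4]
width: 51.2
grasp_force: 0.0
```

Emit:
move_arm(
  rows=[
    [0,0,0,0,0],
    [0,0,0,0,0],
    [0,0,0,0,0],
    [0,0,0,0,0],
    [0,0,0,0,0],
    [0,0,0,0,0],
  ],
)

```text
t: 5.0
ee_pos: [505.6, -168.2, 105.8]
orientation: [-3.104, 0.487, 0.0]
ft_force: [-0.4, 0.2, 0.4]
width: 27.6
grasp_force: 30.0
```

Emit:
move_arm(
  rows=[
    [0,0,-2,0,0],
    [0,0,-4,0,0],
    [0,0,-4,0,0],
    [0,0,-4,0,0],
    [-0.7,-5.8,0,0,0],
    [-0.7,-5.8,0,0,0],
    [-0.7,-5.8,0,0,0],
    [-0.7,-5.8,0,0,0],
    [-0.7,-5.8,0,0,0],
    [0,0,0,0,0],
  ],
)

```text
t: 6.25
ee_pos: [561.3, 122.1, 245.4]
orientation: [-3.104, 0.479, 0.0]
ft_force: [-0.4, -0.6, -1.6]
width: 27.9
grasp_force: 30.0
```

```bash
python3 - <<'E'
from fit import *
c=cal('wrist'); im=optics.get_image('wrist'); cv2.imwrite('pics/w3.png',im)
o=get_obs(); print(o['ee_pos'],o['ft_force'],delta([582,198,241]))
p=w2pix('wrist',[582,198,128],c); print(p)
for l in ('wheel','drift','stand'):
  for r in spotter.find_in('wrist',l)[:2]: print(l,r)
x0,y0=[int(np.clip(v-75,0,m)) for v,m in zip(p,(410,270))]; print(x0,y0)
cv2.imwrite('pics/w3c.png',np.hstack([cv2.resize(im,(400,300)),cv2.resize(im[y0:y0+150,x0:x0+150],(400,400),interpolation=cv2.INTER_CUBIC)[:300]]) if 0 else cv2.resize(im[y0:y0+150,x0:x0+150],(600,600),interpolation=cv2.INTER_CUBIC))
E
```

```text
[560.77193511 120.14372511 245.17227781] [-0.67151459 -1.12622841 -1.80236232] (array([-0.34, -8.06,  0.41]), 'toolx yaw -17.6', 'tilt', array([-0.001, -0.   , -1.   ]))
[179.00596815 215.31101082]
wheel {'point': [183.9, 204.7], 'conf': 0.57}
drift {'point': [279.3, 289.1], 'conf': 0.66}
stand {'point': [195.2, 187.6], 'conf': 0.68}
104 140
```

View pics/w3c.png

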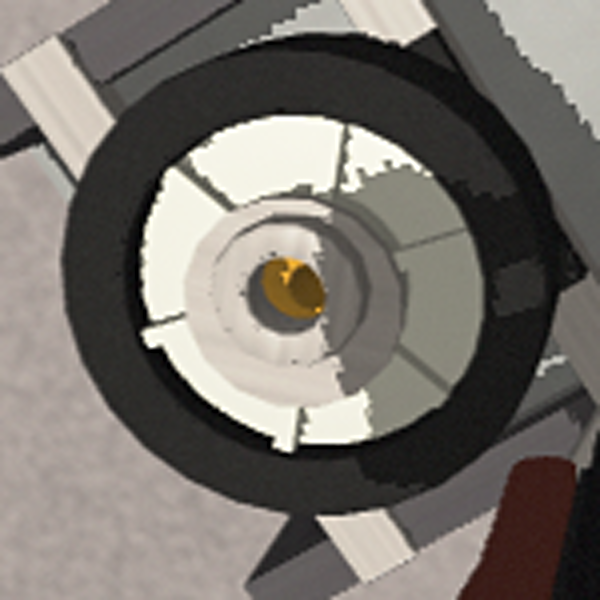

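Crop of the wheel: the guide hole is centred at crop (287,294), which is about image (175.6,213.4). The flange ring is around crop (296,302), and brass shows through the hole.

```bash
python3 - <<'E'
from fit import *
f=lambda u,v:(104+(u+.5)/4-.5,140+(v+.5)/4-.5)
h=pix2w('wrist',f(287,294),128); n=pix2w('wrist',f(291,290),128); fl=pix2w('wrist',f(296,302),120)
print('hole',h,'neck',n,'flange',fl, h[:2]-fl[:2])
o=get_obs(); c=cal('wrist')
# drift nose prediction vs image: tip at TCP z -91
print('tip px',w2pix('wrist',o['ee_pos']+[0,0,-91],c), 'collar',w2pix('wrist',o['ee_pos']+[0,0,-16],c))
im=cv2.imread('pics/w3.png'); cv2.imwrite('pics/w3d.png',cv2.resize(im[170:420,180:380],(480,600),interpolation=cv2.INTER_CUBIC))
E
```

```text
hole [584.26440682 195.19771776 128.        ] neck [584.77311405 194.15381813 128.        ] flange [580.75060794 197.03927842 120.        ] [ 3.51379888 -1.84156065]
tip px [279.96018487 221.34694929] collar [279.49374259 263.84631083]
```

View pics/w3d.png

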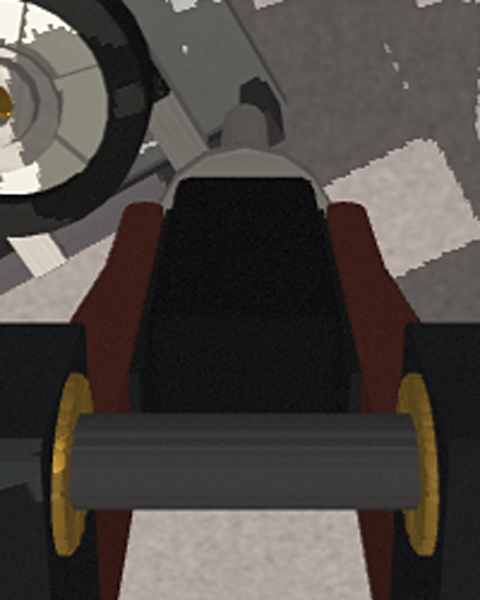

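The crop shows the nose at about image (282.5,213), against a prediction of (280,212). That is a camera bias of about 1.7 mm along tool y, which I apply to the hole: roughly (585,196.3).

Emit:
move_arm(
  rows=[
    [0,-2,0,0,0],
    [0,-3,0,0,0],
    [0,-2,0.7,0,0],
    [0,-1,0.7,0,0],
    [0,0,0,0,0],
    [0,0,0,0,0],
  ],
)

```text
t: 7.2
ee_pos: [585.4, 194.2, 231.5]
orientation: [3.103, -0.487, -0.001]
ft_force: [-0.5, 0.1, -1.5]
width: 28.0
grasp_force: 30.0
```

```bash
python3 - <<'E'
from fit import *
c=cal('wrist'); im=optics.get_image('wrist'); cv2.imwrite('pics/w4.png',im)
o=get_obs(); print(o['ee_pos'],o['ft_force'],o['orientation'])
h=[585,196.3,128]
print('hole pred',w2pix('wrist',h,c),'tip',w2pix('wrist',o['ee_pos']+[0,0,-91],c))
cv2.imwrite('pics/w4c.png',cv2.resize(im[160:285,200:365],(792,600),interpolation=cv2.INTER_CUBIC))
E
```

```text
[585.53397968 194.20078729 231.79795926] [ 0.48885807 -0.12538873 -1.10736306] [ 3.10326260e+00 -4.87664848e-01 -2.71231636e-04]
hole pred [277.55848347 217.76048952] tip [279.98157115 221.31703085]
```

View pics/w4c.png

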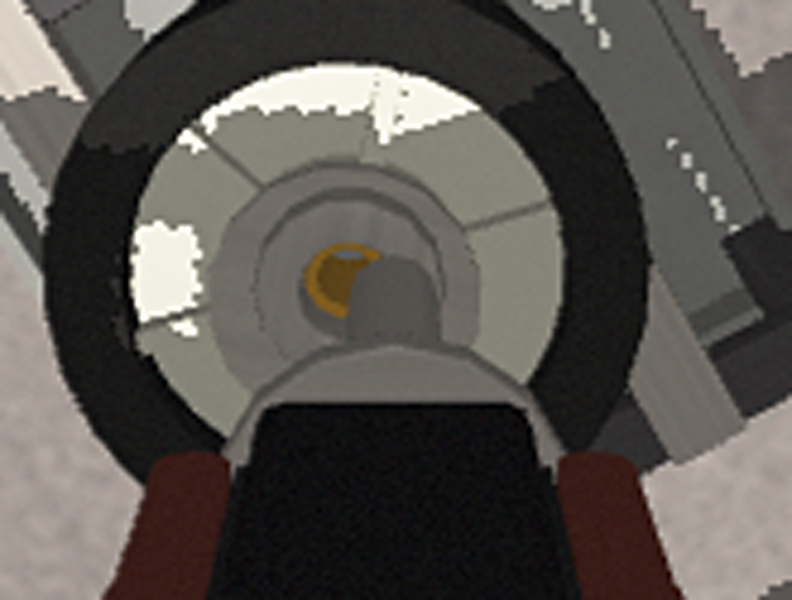

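The crop shows the nose at (394,256) and the hole centred at about (350,293), so the hole is some 6 mm further along −y of the tool. The first picture was taken while the arm was still settling.

```bash
python3 - <<'E'
from fit import *
c=cal('wrist'); o=get_obs(); Rt=R.from_rotvec(o['orientation']).as_matrix(); e=o['ee_pos']
for r,z in ((4.7,-91),(6.5,-89.2)):
    print('front edge crop',(w2pix('wrist',e+Rt[:,0]*r+[0,0,z],c)-[200,160])*4.8)
h=pix2w('wrist',(200+350/4.8-.4,160+293/4.8-.4),128,c)
t=pix2w('wrist',(200+394/4.8-.4,221),140.8,c)
print('hole',h,'hole rel tcp tool', Rt.T@(h-e),'rod seen rel', Rt.T@(t-e))
E
```

```text
front edge crop [384.03738342 264.27128879]
front edge crop [383.98543842 255.76764891]
hole [584.13720502 200.54231986 128.        ] hole rel tcp tool [ -3.26077386  -5.63551544 103.79687221] rod seen rel [ 0.346009    1.15620733 90.99823011]
```

Emit:
move_arm(
  rows=[
    [-0.33,-0.68,0,0,0],
    [0,0,0.5,0,0],
    [0,0,0,0,0],
    [0,0,0,0,0],
  ],
)

```text
t: 7.75
ee_pos: [584.6, 202.2, 226.7]
orientation: [3.104, -0.487, -0.0]
ft_force: [-0.3, 0.2, -2.3]
width: 27.8
grasp_force: 30.0
```

```bash
python3 - <<'E'
from fit import *
c=cal('wrist'); im=optics.get_image('wrist'); cv2.imwrite('pics/w5.png',im)
o=get_obs(); print(o['ee_pos'],o['ft_force'])
cv2.imwrite('pics/w5c.png',cv2.resize(im[180:255,230:330],(800,600),interpolation=cv2.INTER_CUBIC))
E
```

```text
[584.62745343 202.20793151 226.77901073] [-0.4368365   0.7250892  -1.07839281]
```

View pics/w5c.png

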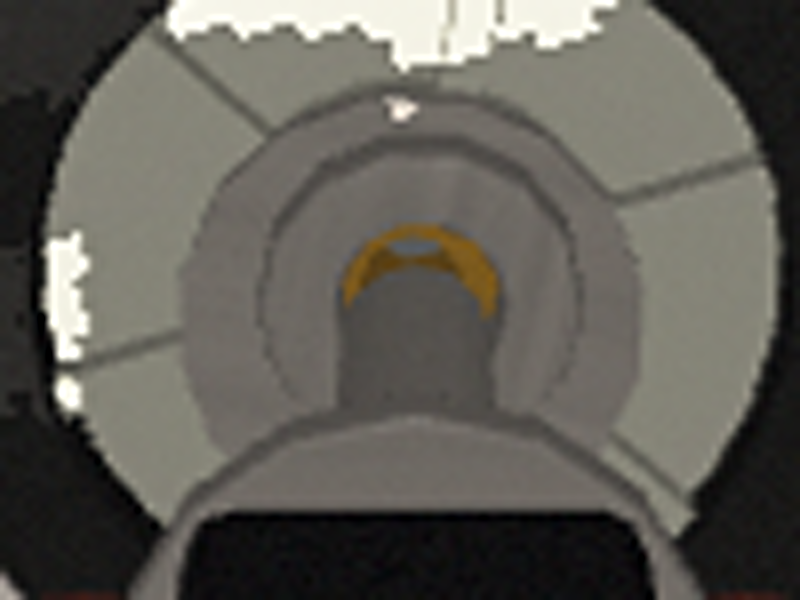

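The crop shows the rod (cols 340–495) concentric with the guide hole (343–499) and the neck (262–580), to within about 0.3 mm. I descend gently.

Emit:
move_arm(
  rows=[
    [0,0.03,0.4,0,0],
    [0,0,0.3,0,0],
    [0,0,0.2,0,0],
    [0,0,0.2,0,0],
    [0,0,0,0,0],
    [0,0,0,0,0],
  ],
)

```text
t: 8.55
ee_pos: [584.6, 202.0, 215.9]
orientation: [-3.104, 0.487, -0.0]
ft_force: [0.2, 0.1, -1.0]
width: 27.7
grasp_force: 30.0
```

Emit:
move_arm(
  rows=[
    [0,0,0.3,0,0],
    [0,0,0.3,0,0],
    [0,0,0.3,0,0],
    [0,0,0.2,0,0],
    [0,0,0,0,0],
    [0,0,0,0,0],
    [0,0,0,0,0],
  ],
)

```text
t: 9.43
ee_pos: [584.6, 202.0, 204.9]
orientation: [-3.104, 0.487, -0.0]
ft_force: [-0.4, -0.2, -1.0]
width: 28.1
grasp_force: 30.0
```

Emit:
move_arm(
  rows=[
    [0,0,0.15,0,0],
    [0,0,0.15,0,0],
    [0,0,0.15,0,0],
    [0,0,0.15,0,0],
    [0,0,0.15,0,0],
    [0,0,0.15,0,0],
    [0,0,0.1,0,0],
    [0,0,0,0,0],
  ],
)

```text
t: 10.42
ee_pos: [584.7, 202.0, 195.2]
orientation: [-3.103, 0.487, -0.001]
ft_force: [-0.9, -0.7, 1.9]
width: 27.8
grasp_force: 30.0
```

Emit:
move_arm(
  rows=[
    [0,0,0.15,0,0],
    [0,0,0.15,0,0],
    [0,0,0.15,0,0],
    [0,0,0.15,0,0],
    [0,0,0.15,0,0],
    [0,0,0,0,0],
  ],
)

```text
t: 11.18
ee_pos: [584.9, 202.0, 187.8]
orientation: [-3.103, 0.487, -0.001]
ft_force: [-1.6, 0.5, 4.9]
width: 28.0
grasp_force: 30.0
```

Emit:
move_arm(
  rows=[
    [0,0,0.15,0,0],
    [0,0,0.15,0,0],
    [0,0,0.15,0,0],
    [0,0,0.15,0,0],
    [0,0,0.15,0,0],
    [0,0,0.15,0,0],
    [0,0,0,0,0],
  ],
)

```text
t: 12.05
ee_pos: [584.9, 202.0, 178.8]
orientation: [-3.103, 0.487, -0.002]
ft_force: [-0.6, -1.4, 4.1]
width: 27.7
grasp_force: 30.0
```

Emit:
move_arm(
  rows=[
    [0,0,0.15,0,0],
    [0,0,0.15,0,0],
    [0,0,0.15,0,0],
    [0,0,0.15,0,0],
    [0,0,0.15,0,0],
    [0,0,0,0,0],
    [0,0,0,0,0],
  ],
)

```text
t: 12.92
ee_pos: [584.4, 202.0, 170.4]
orientation: [3.103, -0.487, -0.001]
ft_force: [-0.4, -0.5, -1.8]
width: 27.8
grasp_force: 30.0
```

The force has dropped back, so the sleeve should be free. I go 4 mm further and look.

Emit:
move_arm(
  rows=[
    [0,0,0.2,0,0],
    [0,0,0.2,0,0],
    [0,0,0,0,0],
    [0,0,0,0,0],
  ],
)

```text
t: 13.42
ee_pos: [584.5, 202.0, 166.8]
orientation: [-3.104, 0.487, 0.0]
ft_force: [-0.5, -0.4, -1.6]
width: 27.9
grasp_force: 30.0
```

```bash
python3 - <<'E'
from fit import *
o=get_obs(); print(o['ee_pos'],o['ft_force'])
for n in ('side','top'):
    im=optics.get_image(n); cv2.imwrite(f'pics/{n}6.png',im)
    for r in spotter.find_in(n,'sleeve')[:2]: print(n,r,pix2w(n,r['point'],16))
im=cv2.imread('pics/side6.png')
cv2.imwrite('pics/side6c.png',cv2.resize(im[270:420,90:270],(720,600),interpolation=cv2.INTER_CUBIC))
E
```

```text
[584.53129903 201.97109839 166.78372345] [-0.45016543 -0.44951682 -1.59143363]
side {'point': [180.2, 378.8], 'conf': 0.61} [579.34095342 221.40869265  16.        ]
side {'point': [389.5, 214.1], 'conf': 0.27} [ 397.34535752 -384.07834853   16.        ]
```

View pics/side6c.png

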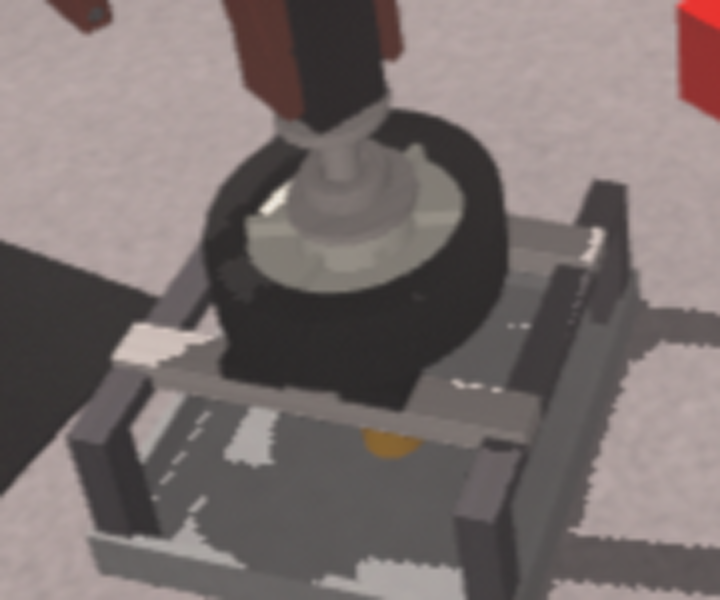

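The side crop shows the brass sleeve lying in the tray at crop (390,440), under the bars. I withdraw and return to the holder.

Emit:
move_arm(
  rows=[
    [0,0,-2,0,0],
    [0,0,-2,0,0],
    [0,0,-2,0,0],
    [0,0,-2,0,0],
    [0,0,-0.6,0,0],
    [0,0,0,0,0],
  ],
)

```text
t: 14.38
ee_pos: [584.5, 202.0, 252.8]
orientation: [-3.103, 0.487, -0.0]
ft_force: [1.1, 0.7, -1.8]
width: 27.8
grasp_force: 30.0
```

Emit:
move_arm(
  rows=[
    [0.2,2,0,0,0],
    [0.5,5,0,0,0],
    [0.5,5,0,0,0],
    [0.5,5,0,0,0],
    [0.5,5,0,0,0],
    [0.5,5,0,0,0],
    [0.5,5,0,0,0],
    [0.5,5,0,0,0],
    [0,0.65,0,0,0],
    [0,0,0,0,0],
  ],
)

```text
t: 15.62
ee_pos: [503.5, -168.2, 252.2]
orientation: [-3.103, 0.49, 0.002]
ft_force: [-0.5, 0.7, -2.0]
width: 27.6
grasp_force: 30.0
```

```bash
python3 - <<'E'
from fit import *
o=get_obs(); print(o['ee_pos'],o['ft_force'],delta([505.5,-168.3,165]))
E
```

```text
[ 503.45835881 -168.20677384  252.19133801] [-0.48382062  0.74278823 -1.96032367] (array([ 0.21, -0.05,  8.72]), 'toolx yaw -17.9', 'tilt', array([-0.001,  0.001, -1.   ]))
```

Emit:
move_arm(
  rows=[
    [0,0,3,0,0],
    [0,0,3,0,0],
    [0,0,2.4,0,0],
    [0,0,0,0,0],
    [0,0,0,0,0],
  ],
)

```text
t: 16.25
ee_pos: [505.1, -167.2, 169.5]
orientation: [3.104, -0.485, 0.001]
ft_force: [-0.3, 0.0, -1.3]
width: 27.9
grasp_force: 30.0
```

```bash
python3 - <<'E'
from fit import *
o=get_obs(); print(o['ee_pos'],o['ft_force'],delta([505.5,-168.3,150]))
E
```

```text
[ 505.0727665  -167.19452275  169.47785391] [-0.32849586  0.04768319 -1.31999458] (array([0.07, 0.09, 1.95]), 'toolx yaw -17.8', 'tilt', array([ 0.001, -0.   , -1.   ]))
```

Emit:
move_arm(
  rows=[
    [0.07,0.09,1.0,0,0],
    [0,0,1.0,0,0],
    [0,0,0.5,0,0],
    [0,0,0.5,0,0],
    [0,0,0,0,0],
    [0,0,0,0,0],
  ],
)

```text
t: 17.0
ee_pos: [505.0, -168.9, 138.9]
orientation: [3.104, -0.487, 0.0]
ft_force: [-0.5, 0.3, -2.4]
width: 27.8
grasp_force: 30.0
```

Emit:
move_arm(
  rows=[
    [0,0,0.8,0,0],
    [0,0,0.8,0,0],
    [0,0,0.6,0,0],
    [0,0,0.5,0,0],
    [0,0,0.3,0,0],
    [0,0,0.2,0,0],
    [0,0,0,0,0],
    [0,0,0,0,0],
  ],
)

```text
t: 18.0
ee_pos: [505.0, -168.9, 106.9]
orientation: [3.104, -0.487, 0.001]
ft_force: [-0.5, -0.5, -2.5]
width: 27.9
grasp_force: 30.0
```

Emit:
move_arm(
  rows=[
    [0,0,0.1,0,0],
    [0,0,0,0,0],
    [0,0,0,0,60],
    [0,0,0,0,100],
    [0,0,0,0,100],
    [0,0,0,0,100],
    [0,0,0,0,100],
    [0,0,0,0,100],
  ],
)

```text
t: 19.0
ee_pos: [504.9, -168.8, 105.8]
orientation: [-3.104, 0.487, -0.0]
ft_force: [-0.1, 1.0, -0.5]
width: 84.3
grasp_force: 0.0
```

Emit:
move_arm(
  rows=[
    [0,0,-1,0,100],
    [0,0,-3,0,100],
    [0,0,-5,0,100],
    [0,0,-5,0,100],
    [0,0,0,0,100],
    [0,0,0,0,100],
  ],
)

```text
t: 19.75
ee_pos: [504.4, -168.7, 245.8]
orientation: [3.104, -0.487, 0.0]
ft_force: [-0.5, -0.1, -0.8]
width: 87.9
grasp_force: 0.0
```

```bash
python3 - <<'E'
from fit import *
c=cal('wrist'); im=optics.get_image('wrist'); cv2.imwrite('pics/w7.png',im)
s=w2pix('wrist',[505,-169,125],c)
for t in (40,50):
    m=handle_mask(im,s,t,60); x,e=fit('wrist',c,m,[505,-169]); print(x[:2],np.degrees(x[2]),round(e,3))
optics.get_image('side')
for r in spotter.find_in('side','sleeve')[:2]: print(r,pix2w('side',r['point'],16))
E
```

```text
[ 506.2582171  -170.31913665] -18.267317388733776 0.078
[ 505.46129735 -170.08953865] -18.153920619545506 0.067
{'point': [301.5, 198.2], 'conf': 0.74} [ 628.32432132 -374.26264411   16.        ]
{'point': [178.1, 362.9], 'conf': 0.69} [599.15387089 200.15736144  16.        ]
```

View pics/w7.png

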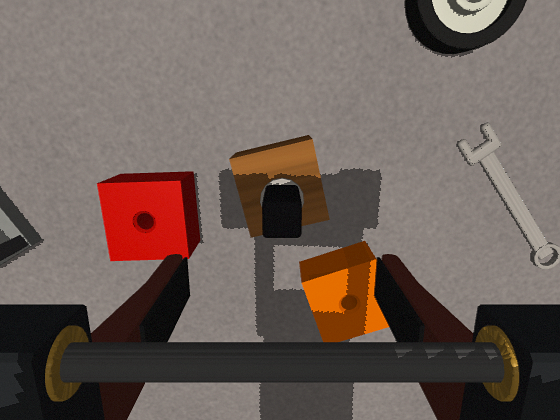

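The drift stands upright in the wooden holder at (282,210), as it did at the start. The gripper is clear of it and the bystanders have not moved.

```bash
python3 -c "
from h import *
print(close_job())"
```

```text
the job is handed in; nothing more can be done
None
```

I handed the job in with the sleeve pushed out into the tray and the drift standing upright in its wooden holder; the highest wrist force I read while pushing was about 7 N, the other things on the bench were left alone, and the judge returned no verdict.

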